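# Wedge the masking flap at the prompt desk

## Robot

A 6-joint arm with a two-finger parallel gripper is mounted at the origin on the work surface. World frame = base frame: x ahead of the robot, y to its left, z up, the work surface at z = 0. Lengths are in m, angles in rad, forces in N, time in s.
With the tool pointing down it reaches from about 0.375 to 0.975 m from the base axis. Payload 3.8 kg.
Tool frame: the origin (TCP) lies midway between the tips of the shut fingers; the grasp point (between the pads) lies 19 mm behind it; z points along the fingers, y is the line along which they close (so a half turn about z gives the same grasp; the last joint's range is limited). The gripper opens to 85 mm and grips with 20 to 120 N. Pads are 22 mm wide; open, the fingers measure 114 mm over their backs; the gripper's body (76 mm by 85 mm) begins 54 mm behind the grasp point. The pads swing forward as they close: fully open they stand 13 mm farther back than shut.
Start: joints at [-1.319, 0.264, 1.604, -0, 1.274, -0.037], TCP at [0.192, -0.647, 0.231] pointing down, gripper open.
Joint ranges: [-2.63, 2.63], [-0.94, 2.18], [0.31, 2.57], [-1.31, 4.45], [0, 2.66], [-2.55, 2.55]. Speed limits (rad/s): [2.57, 2.57, 3.14, 3.14, 3.14, 3.14].

## Interface

Orientations are given as a rotation vector (axis times angle).
In Python, from workcell import bot gives the robot as it stands.
- The arm moves only by the tool jog_arm, never from a script. Its argument "motion" is a list of rows, each a list of 5 numbers: the opening, from -1 (shut) to 1 (fully open), then the shift along the tool's x, y, z in mm, then the turn about the tool's z in degrees. In form: [[claw, x, y, z, twist], ...]. A call has 1 to 10 rows; each row shifts and turns the commanded pose from where the row before left it, along the tool's axes as they then stand; what a row does not reach is not made up. A row lasts 1/12 s, in which the tool goes at most 41.7 mm and 7.16 degrees, less where a joint would pass 70% of its speed; a pose out of reach is approached as far as the arm can. A call with a gripper value outside its range is refused whole. The fingers move at their own pace and stop on an object; "force" is the grip in N (left out, the last holds). Time passes only in rows, so rows that do not move let the fingers close. It gives the time, the measured TCP pose, the force, the opening and the grip force at its end, in the units of the state.
- bot.read_state(): the state, without advancing time (a new reading comes with each control period).
- bot.read_camera(name): name is "side" or "top" or "wrist"; returns (picture, depth): 400x640x3 uint8, red, green, blue; 400x640 float32, m along the optical axis (not along the pixel's ray), 0 where there is no reading.
- bot.get_calibration(name): a dict with "vfov" (degrees; the focal length in pixels is half the picture's height over the tangent of half this angle, whatever the lens; pixels are square), "cx", "cy" (the principal point, pixels), "rvec" (rotation vector, rad) and "tvec" (3), from world to camera coordinates, as OpenCV has them; the wrist camera has in their place "tool_from_camera" (4x4, takes a point from camera to tool coordinates, whose origin is the TCP and whose axes are the flange's). Camera axes: x right, y down, z forward; pixel columns grow to the right and rows downward; lengths in m; the calibration is good to about 2 mm. A picture is of the moment at which its call begins: read the wrist's pose just before it. get_calibration takes no time and is no camera call.
- bot.finish_job(): hands the job in; it is judged then, once.
The state is a dict: "time": time; "q": joint angles; "joint_vel": joint speeds; "joint_torque": joint torques, N m; "tool_pos": TCP position; "tcp_rot": TCP orientation; "wrist_force": force on the tool from outside, world axes, zero at the start; "torque": the same for the moment, N m; "width": opening from 0.0 (shut) to 1.0 (fully open); "grip_force": force on a finger pad.
Only numpy, scipy, OpenCV 4.12 (cv2) and the standard library are available. Lean on these libraries where they do the work, as an engineer would, in place of code of your own. Each camera call takes 0.05 s, during which the arm holds its last target. There are 200 camera calls.

## Task

The small plywood masking flap beside the prompt book has swung loose from its stop bar. Take the thick, long wooden wedge (not the thin shim or the square-ended offcut) and tap it, thin end first, under the flap from the side the flap has swung out to, so that the flap is driven back against its stop bar and the wedge is firmly jammed between flap and desk; then let go.

Things in the scene. Friction and masses are not known exactly. Their poses are not given: they have to be found in the camera images.
- flap (a joint): Upright plywood flap, 240 mm long, 15 mm thick, its top 160 mm and lower edge 13 mm above the desk, hinged at one end to a 208 mm steel post. Rad: 0 = against the steel stop bar on its far side, growing as it swings away from the bar, to jam_spot's -y side. Turns freely (under 1 N at its middle); stays where left. It can rise at most 4 mm, against its weight (4 N) and a spring (2.5 N per mm).
- jam_spot (a point): Fixed point: the middle of the flap's lower edge on its open-side face when the flap is at its stop, 13 mm above the desk. z up; y level, square to the closed flap, towards the stop bar: the way to drive the wedge; x along the closed flap to the hinge axis at x = +140 mm (post from +130); free end at x = -105 mm. The desk is clear under the flap and 100 mm beyond.
- wedge_center (a point): Middle of the wooden wedge: 160 mm long, 40 wide, underside flat on the desk, 9 mm below this point; height 4 mm at the thin end, rising evenly to 32 at the thick end. z up, x to the thin end. Grip it across its width about 40 mm behind this point (25 mm high). About 90 g. Look-alikes nearby: a shim 120 by 30 mm, only 9 mm thick, and a rectangular offcut 90 by 45 by 30 mm.
- wedge_tip (a point): Middle of the wedge's thin end, 2 mm above its underside, 80 mm ahead of wedge_center; same axes. The slope is 13 mm high 51 mm from this end: with the flap at its stop it binds when the thin end is about 51 mm past jam_spot. Pushed 5 to 10 mm farther (about 10 to 20 N) it jams, and friction holds it when released.
Not all that is in view belongs to the job. What is shaped like the part that bears wedge_center but orange is not meant.

How it is judged:
By the outcome, as a careful person would: the job done as asked, in the order asked, and still so for the second after the job is handed in, with the robot touching nothing.
It also fails if it takes over 38 s, if anything falls off the work surface, if the arm or the gripper's body presses on something with over 40 N, if the wrist force passes 120 N, or if a joint passes its speed limit or range.

## Working session

There is one attempt and no reset: what is moved stays moved. The work goes in short steps, Python scripts to look and compute and a tool call to move; the robot and the scene stay as the last step left them, time stands still between calls to the robot, and variables do not carry over. Pictures are saved under pics/ and viewed, at most 10 in all, crops included, and the job is handed in when it is done.

Besides the shell and the picture viewer there is one more tool, called after "Request:" as name([rows], argument=value, ...), one row to a line, values as JSON. jog_arm: Moves the arm, as the interface text tells. Its arguments: {"type":"object","properties":{"motion":{"type":"array"},"force":{"type":"number"}},"required":["motion"]}

```bash
mkdir -p pics; ls; cat > h.py <<'E'
import numpy as np, cv2
from workcell import bot
from scipy.spatial.transform import Rotation as R
def cam(name):
    st=bot.read_state(); c=bot.get_calibration(name); im,d=bot.read_camera(name)
    f=im.shape[0]/2/np.tan(np.radians(c['vfov'])/2)
    if name=='wrist':
        T=np.eye(4);T[:3,:3]=R.from_rotvec(st['tcp_rot']).as_matrix();T[:3,3]=st['tool_pos'];M=T@np.array(c['tool_from_camera'])
    else:
        W=np.eye(4);W[:3,:3]=R.from_rotvec(np.ravel(c['rvec'])).as_matrix();W[:3,3]=np.ravel(c['tvec']);M=np.linalg.inv(W)
    return dict(im=im,d=d,f=f,c=(c['cx'],c['cy']),M=M,cal=c)
def save(C,n): cv2.imwrite('pics/'+n,C['im'][:,:,::-1])
def ray(C,u,v):
    r=np.array([(u-C['c'][0])/C['f'],(v-C['c'][1])/C['f'],1]);return C['M'][:3,3],C['M'][:3,:3]@r
def onz(C,u,v,z):
    o,r=ray(C,u,v);return o+r*(z-o[2])/r[2]
def dep(C,u,v):
    o,r=ray(C,u,v);return o+r*C['d'][int(v),int(u)]
def cloud(C):
    v,u=np.mgrid[:400,:640];r=np.stack([(u-C['c'][0])/C['f'],(v-C['c'][1])/C['f'],np.ones(u.shape)],-1)*C['d'][...,None]
    return r@C['M'][:3,:3].T+C['M'][:3,3]
E
python3 - <<'E'
from h import *
import pickle
for n in('top','side'):
    C=cam(n);save(C,n+'1.png');pickle.dump(C,open(n+'1.pkl','wb'));print(n,C['cal'],C['f'],(C['d']>0).mean())
print(bot.read_state())
E
```

```text
pics
top {'vfov': 50.48454209093221, 'cx': 313.7128201444328, 'cy': 199.39160999541613, 'rvec': array([ 2.1067849 , -2.1417519 ,  0.14010117]), 'tvec': array([-0.07117336,  0.53131714,  1.09315563])} 424.2089894015034 0.99596484375
side {'vfov': 53.24482267017951, 'cx': 313.6154946816519, 'cy': 199.19694687588822, 'rvec': array([ 0.63680642, -2.48556066,  1.34034058]), 'tvec': array([0.42187391, 0.21942566, 0.7638658 ])} 399.000876541621 0.9960625
{'time': 0.1, 'q': array([-1.31889006e+00,  2.64677838e-01,  1.60524259e+00, -5.33424803e-06,
        1.27368395e+00, -3.69380736e-02]), 'joint_vel': array([ 0.00026115, -0.00185316, -0.00153957,  0.00021895,  0.0012288 ,
        0.00028578]), 'joint_torque': array([-3.21988409e-05, -5.16706467e+01, -3.68588662e+01, -7.92243600e-05,
        6.18719656e-03, -2.47946048e-05]), 'tool_pos': array([ 0.19207839, -0.64640987,  0.23008372]), 'tcp_rot': array([-3.10690715e+00, -4.51854671e-01,  3.46738359e-04]), 'wrist_force': array([ 0.85486021, -0.64855147, -0.1530667 ]), 'torque': array([ 0.01539843,  0.00421437, -0.02487604]), 'grip_force': 0.0, 'width': 1.0022069181345397}
```

View pics/top1.png

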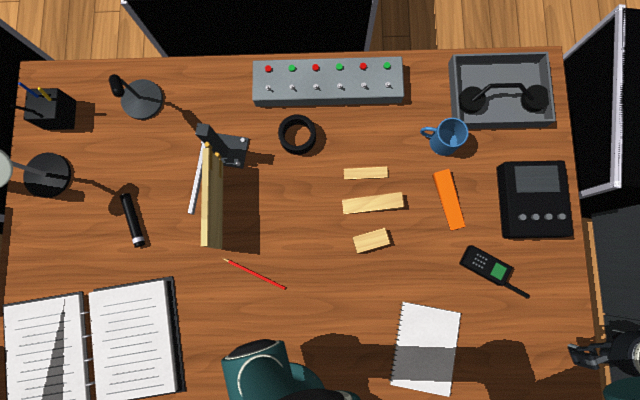

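View pics/side1.png

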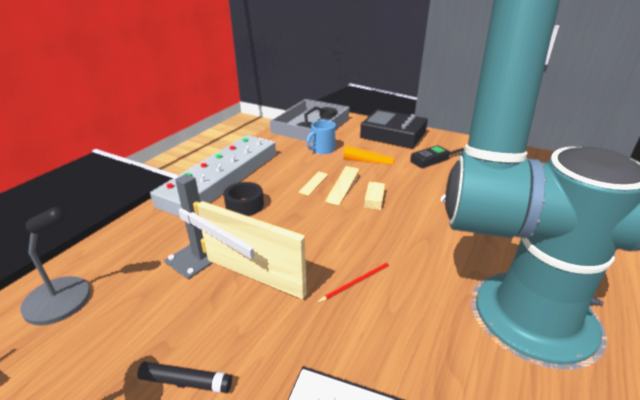

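The top view shows the shim at (366,173), a long wedge at (373,203), the offcut at (372,240) and an orange wedge at (449,199). The flap runs from (207,145) to (210,247) and the stop bar is the white bar at (193,190). The description fits the piece at (373,203), so I'll check that in a close crop with depth profiles.

```bash
python3 - <<'E'
from h import *
import pickle
T=pickle.load(open('top1.pkl','rb'));S=pickle.load(open('side1.pkl','rb'))
a=cv2.resize(T['im'][110:270,175:415],None,fx=3.3,fy=3.3,interpolation=cv2.INTER_CUBIC)
cv2.imwrite('pics/crop1.png',a[:,:,::-1])
P=cloud(T)
print('desk z',np.median(P[270:300,300:380,2]))
for n,us,v0,v1 in(('wedge',range(338,410,6),203.5+.0,0),('off',range(355,392,6),240,0),('shim',range(345,390,6),173,0)):
    print(n,[(u,np.round(1000*P[int(v0-(u-373)*.12*(n=='wedge')),u]).astype(int).tolist()) for u in us])
for n,C in(('top',T),('side',S)):
    Q=cloud(C)
    m=(Q[...,2]>.02)&(Q[...,2]<.23)&(Q[...,1]>.1)&(Q[...,1]<.45)&(Q[...,0]>.3)&(Q[...,0]<.75)
    pts=Q[m]
    # high pts: per z band extents
    for z0,z1 in((.03,.08),(.08,.13),(.13,.15),(.15,.175),(.175,.22)):
        p=pts[(pts[:,2]>z0)&(pts[:,2]<z1)]
        if len(p): print(n,z0,len(p),p.min(0).round(3),p.max(0).round(3))
E
```

```text
desk z 0.0003917705325914289
wedge [(338, [514, -146, 1]), (344, [516, -162, 7]), (350, [515, -178, 11]), (356, [518, -195, 6]), (362, [520, -211, 12]), (368, [518, -227, 18]), (374, [521, -243, 20]), (380, [523, -259, 21]), (386, [525, -275, 25]), (392, [524, -291, 25]), (398, [526, -306, 27]), (404, [533, -327, 4])]
off [(355, [420, -187, 34]), (361, [420, -203, 32]), (367, [420, -220, 28]), (373, [420, -235, 36]), (379, [420, -251, 30]), (385, [419, -267, 33]), (391, [421, -288, -2])]
shim [(345, [609, -167, 5]), (351, [609, -184, 5]), (357, [608, -200, 5]), (363, [608, -217, 5]), (369, [607, -233, 9]), (375, [607, -250, 7]), (381, [606, -266, 8]), (387, [608, -284, -1])]
top 0.03 582 [0.31 0.16 0.03] [0.687 0.449 0.08 ]
top 0.08 676 [0.405 0.16  0.08 ] [0.688 0.222 0.13 ]
top 0.13 572 [0.405 0.161 0.13 ] [0.689 0.228 0.15 ]
top 0.15 804 [0.406 0.16  0.15 ] [0.686 0.193 0.174]
top 0.175 242 [0.659 0.161 0.176] [0.693 0.193 0.213]
side 0.03 1994 [0.402 0.175 0.03 ] [0.691 0.447 0.08 ]
side 0.08 1910 [0.402 0.174 0.08 ] [0.693 0.232 0.13 ]
side 0.13 1413 [0.402 0.17  0.13 ] [0.693 0.232 0.15 ]
side 0.15 1251 [0.402 0.169 0.15 ] [0.693 0.198 0.175]
side 0.175 395 [0.656 0.165 0.175] [0.69  0.198 0.209]
```

View pics/crop1.png

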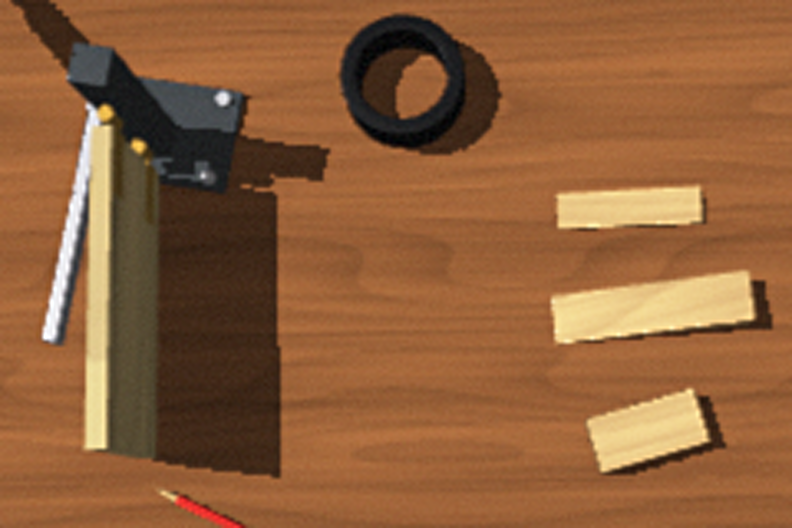

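The crop confirms the choice: the long piece has its thin end on the left, at crop x=553, and rises to the right. The depth profile goes from about 5 to 27 mm. Next I'll measure its pose, the flap, the hinge and the stop bar.

```bash
python3 - <<'E'
from h import *
import pickle
T=pickle.load(open('top1.pkl','rb'));S=pickle.load(open('side1.pkl','rb'))
g=lambda x,y:((x+.5)/3.3+175-.5,(y+.5)/3.3+110-.5)
r=lambda a:np.round(np.array(a)*1000,1)
for p,z in(((552,296),.004),((557,343),.004),((749,271),.032),((755,320),.032)): print('wedge',r(onz(T,*g(*p),z)))
for p in((93,122),(85,450),(113,125),(108,450)): print('flap',r(onz(T,*g(*p),.16)))
print('post top',[r(onz(T,*g(*p),.208)) for p in((75,43),(113,50),(108,88),(68,82))])
for n,C in(('top',T),('side',S)):
    Q=cloud(C);im=C['im'].astype(int)
    sat=im.max(2)-im.min(2)
    box=(Q[...,2]>.02)&(Q[...,2]<.22)&(Q[...,1]>.12)&(Q[...,1]<.27)&(Q[...,0]>.35)&(Q[...,0]<.75)
    m=box&(sat<40)&(im.min(2)>130)
    p=Q[m];print(n,'bar',len(p),r(p.min(0)),r(p.max(0)))
    # bins along x
    for x0 in np.arange(.48,.70,.03):
        b=p[(p[:,0]>=x0)&(p[:,0]<x0+.03)]
        if len(b)>4: print('  x',r(np.median(b,0)),'y',r(np.percentile(b[:,1],[3,97])),'z',r(np.percentile(b[:,2],[3,97])))
    m=box&(sat>50)&(im[...,0]>100 if n=='side' else im[...,0]>40)
    p=Q[m&(Q[...,2]>(.04 if n=='side' else .152))]
    for x0 in np.arange(.39,.70,.03):
        b=p[(p[:,0]>=x0)&(p[:,0]<x0+.03)]
        if len(b)>4: print('  flap x',r(np.median(b,0)),'y',r(np.percentile(b[:,1],[3,97])),'z',r(np.percentile(b[:,2],[3,97])))
    m=box&(sat<40)&(im.max(2)<110)&(Q[...,2]>.06); p=Q[m]; print(' post',r(np.percentile(p,[2,50,98],axis=0)))
E
```

```text
wedge [ 534.8 -156.7    4. ]
wedge [ 495.2 -159.9    4. ]
wedge [ 547.9 -316.4   32. ]
wedge [ 507.5 -319.3   32. ]
flap [647.6 187.9 160. ]
flap [404.  186.9 160. ]
flap [644.9 172.8 160. ]
flap [403.8 170.3 160. ]
post top [array([692.2, 188.3, 208. ]), array([686.3, 160.7, 208. ]), array([658.1, 163.5, 208. ]), array([663.2, 192.4, 208. ])]
top bar 274 [487.2 186.  130.5] [669.5 228.4 209.6]
  x [498.9 221.5 136.3] y [216.6 227.3] z [131.8 139.9]
  x [526.  216.8 136.6] y [211.6 222.7] z [133.5 139.3]
  x [554.6 212.  135.7] y [206.6 218. ] z [132.1 138. ]
  x [584.8 206.7 136.3] y [201.2 212.6] z [132.  138.8]
  x [613.8 201.6 136.3] y [191.4 208.2] z [133.5 155.2]
  x [643.1 198.9 137. ] y [189.  202.3] z [133.2 161.5]
  x [665.3 197.  136.4] y [193.  200.1] z [136.  194.7]
  flap x [412.3 179.2 160. ] y [172.5 185.7] z [154.7 163.9]
  flap x [434.8 178.9 160.2] y [172.7 186.5] z [155.7 163.4]
  flap x [464.7 179.8 159.7] y [172.6 188. ] z [155.9 163.3]
  flap x [495.2 180.8 160.2] y [173.2 188.5] z [156.8 163.8]
  flap x [524.4 180.6 160.8] y [173.7 188.4] z [156.7 163.4]
  fla
[... 910 characters left out ...]
191.1] z [ 44.7 158. ]
  flap x [434.9 189.9 107.7] y [188.3 191.4] z [ 43.1 157.3]
  flap x [464.9 190.3 110.2] y [188.6 191.7] z [ 44.  159.1]
  flap x [494.9 190.5 105.8] y [188.3 192.1] z [ 44.4 159.4]
  flap x [523.9 190.8 127.1] y [183.9 192.4] z [ 43.5 160.1]
  flap x [554.7 191.1 128.5] y [179.1 192.5] z [ 44.2 160.3]
  flap x [585.  191.3 126.3] y [179.1 192.8] z [ 42.9 160.1]
  flap x [614.2 191.5  82.7] y [189.5 193.1] z [ 42.2 159.8]
  flap x [641.6 190.9 134.2] y [176.9 193.1] z [ 42.6 159.3]
  flap x [661.5 186.4  85.8] y [167.7 193. ] z [ 49.1 208.4]
  flap x [690.5 191.8  65.7] y [190.8 192. ] z [47.9 90.1]
 post [[656.8 170.2  64.6]
 [660.5 187.4 170.1]
 [664.  197.  205.5]]
```

```bash
cat >> h.py <<'E'
def go(target,yaw=None):
    "print remaining tool-frame shift (mm) and twist (deg) to target pose"
    s=bot.read_state();M=R.from_rotvec(s['tcp_rot']).as_matrix()
    y=np.degrees(np.arctan2(M[1,0],M[0,0]))
    print('t',round(s['time'],2),'pos',np.round(s['tool_pos']*1000,1),'yaw',round(y,2),'tilt',np.round(M[:2,2],3),'w',round(s['width'],3),'F',np.round(s['wrist_force'],1),'grip',round(s['grip_force'],1))
    print('shift',np.round(M.T@(np.array(target)-s['tool_pos']*1000),1),'twist',None if yaw is None else round(y-yaw,2))
E
python3 -c "
from h import *
print(bot.get_calibration('wrist')['tool_from_camera'])
go([524.6,-277.9,120],94.6)"
```

```text
[[-1.38667708e-03 -9.52311302e-01 -3.05124993e-01  7.86788923e-02]
 [ 9.99999019e-01 -1.25991851e-03 -6.12342746e-04  7.98091357e-04]
 [ 1.98708290e-04 -3.05125543e-01  9.52312115e-01 -1.42108108e-01]
 [ 0.00000000e+00  0.00000000e+00  0.00000000e+00  1.00000000e+00]]
t 0.1 pos [ 192.1 -646.4  230.1] yaw 16.55 tilt [-0.001  0.002] w 1.002 F [ 0.9 -0.6 -0.2] grip 0.0
shift [ 423.7 -258.3  110.6] twist -78.05
```

Request:
jog_arm([
  [0.5, 0, 0, 0, -7.1],
  [0.5, 0, 0, 0, -7.1],
  [0.5, 0, 0, 0, -7.1],
  [0.5, 0, 0, 0, -7.1],
  [0.5, 0, 0, 0, -7.1],
  [0.5, 0, 0, 0, -7.1],
  [0.5, 0, 0, 0, -7.1],
  [0.5, 0, 0, 0, -7.1],
  [0.5, 0, 0, 0, -7.1],
  [0.5, 0, 0, 0, -7.1],
])

```text
time: 0.93
tool_pos: [0.1921, -0.6466, 0.2305]
tcp_rot: [-2.261, -2.179, -0.001]
wrist_force: [0.2, -0.7, 0.8]
width: 0.749
grip_force: 0.0
```

```bash
python3 -c "
from h import *
go([524.6,-277.9,140],94.6)"
```

```text
t 0.93 pos [ 192.1 -646.6  230.5] yaw 87.9 tilt [-0.     0.001] w 0.749 F [ 0.2 -0.7  0.8] grip 0.0
shift [380.6 318.8  90.8] twist -6.7
```

Request:
jog_arm([
  [0.5, 25, 21, 0, 0],
  [0.5, 25, 21, 0, 0],
  [0.5, 25, 21, 0, 0],
  [0.5, 25, 21, 0, 0],
  [0.5, 25, 21, 0, 0],
  [0.5, 25, 21, 0, 0],
  [0.5, 25, 21, 0, 0],
  [0.5, 25, 21, 0, 0],
  [0.5, 25, 21, 0, 0],
  [0.5, 25, 21, 0, 0],
])

```text
time: 1.77
tool_pos: [0.4133, -0.4047, 0.2308]
tcp_rot: [-2.268, -2.173, -0.0]
wrist_force: [-0.0, 0.5, -0.2]
width: 0.749
grip_force: 0.0
```

Request:
jog_arm([
  [0.5, 25, 21, 10, 0],
  [0.5, 25, 21, 10, 0],
  [0.5, 25, 21, 10, 0],
  [0.5, 25, 21, 10, 0],
  [0.5, 25, 21, 10, 0],
  [0.5, 5, 4, 0, 0],
  [0.5, 0, 0, 0, -6.7],
  [0.5, 0, 0, 0, 0],
  [0.5, 0, 0, 0, 0],
])

```text
time: 2.52
tool_pos: [0.5269, -0.2811, 0.1811]
tcp_rot: [-2.14, -2.299, 0.001]
wrist_force: [0.2, -0.8, -0.2]
width: 0.748
grip_force: 0.0
```

```bash
python3 - <<'E'
from h import *
import pickle
go([524.6,-277.9,60],94.6)
W=cam('wrist');pickle.dump(W,open('w1.pkl','wb'));S=cam('side');pickle.dump(S,open('s2.pkl','wb'))
a=np.vstack([W['im'][:300],S['im'][:300]])
cv2.imwrite('pics/two.png',a[:,:,::-1])
E
```

```text
t 2.52 pos [ 526.9 -281.1  181.1] yaw 94.11 tilt [-0.001 -0.   ] w 0.748 F [ 0.2 -0.8 -0.2] grip 0.0
shift [  3.4  -2.  121.1] twist -0.49
```

View pics/two.png

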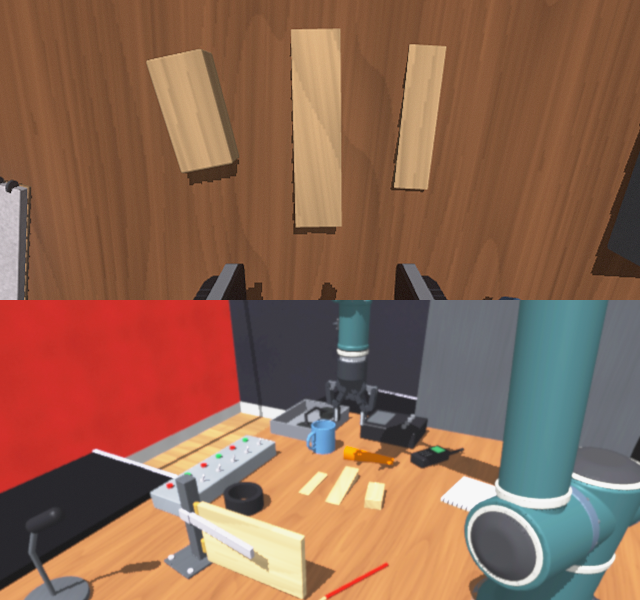

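The upper half is the wrist view. The wedge has its thin end at row 29 (columns 291–340) and its thick end at row 227 (columns 293–342), with the offcut to its left and the shim to its right. I'll re-measure from this second view and enlarge the gripper in the side view to look for a camera body.

```bash
python3 - <<'E'
from h import *
import pickle
W=pickle.load(open('w1.pkl','rb'));T=pickle.load(open('top1.pkl','rb'));S=pickle.load(open('s2.pkl','rb'))
r=lambda a:np.round(np.array(a)*1000,1)
c=[((291,29),.004),((340,29),.004),((293,227),.032),((342,226),.032)]
p=[onz(W,*a,z) for a,z in c];print([r(x) for x in p])
a=(p[0]+p[1])/2;b=(p[2]+p[3])/2;d=(a-b)[:2];L=np.hypot(*d);print('tip',r(a),'thick',r(b),'L',L*1000,'ang',np.degrees(np.arctan2(d[1],d[0])),'grip40',r(b[:2]+d/L*.04))
# triangulated heights of thin/thick corners: top-camera px vs wrist px
g=lambda x,y:((x+.5)/3.3+174.5,(y+.5)/3.3+109.5)
for wp,tp in(((291,29),(552,296) if 0 else (557,343)),((340,29),(552,296)),((293,227),(755,320)),((342,226),(749,271))):
    o1,r1=ray(W,*wp);o2,r2=ray(T,*g(*tp));A=np.stack([r1,-r2],1);s=np.linalg.lstsq(A,o2-o1,rcond=None)[0]
    print('tri',r((o1+r1*s[0]+o2+r2*s[1])/2),'gap',r(np.linalg.norm(o1+r1*s[0]-o2-r2*s[1])))
z=cv2.resize(S['im'][0:130,290:430],None,fx=4,fy=4,interpolation=cv2.INTER_CUBIC);cv2.imwrite('pics/grip.png',z[:,:,::-1])
E
```

```text
[array([ 495.4, -157.9,    4. ]), array([ 534.8, -155.2,    4. ]), array([ 506.6, -317.6,   32. ]), array([ 549. , -313.7,   32. ])]
tip [ 515.1 -156.5    4. ] thick [ 527.8 -315.6   32. ] L 159.60084232364554 ang 94.55917779022613 grip40 [ 524.6 -275.8]
tri [ 495.2 -159.1    8. ] gap 1.6
tri [ 534.3 -156.3    9.8] gap 0.8
tri [ 507.1 -319.    30. ] gap 1.8
tri [ 550.3 -318.8   18.4] gap 0.1
```

View pics/grip.png

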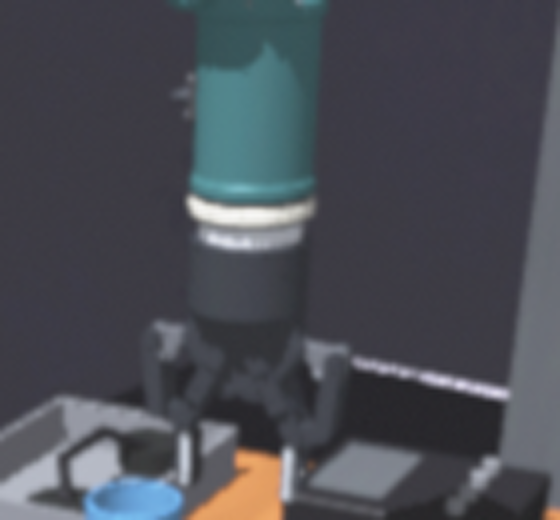

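The gripper crop shows no camera bracket, just smooth black and teal cylinders, so nothing will foul the flap. Both views agree on the wedge: grip point about (524.6, -277), yaw 94.6°. I'm descending now.

Request:
jog_arm([
  [0.5, 3.5, -2, 25, -0.5],
  [0.5, 0, 0, 30, 0],
  [0.5, 0, 0, 30, 0],
  [0.5, 0, 0, 30, 0],
  [0.5, 0, 0, 25, 0],
  [0.5, 0, 0, 0, 0],
  [0.5, 0, 0, 0, 0],
])

```text
time: 3.2
tool_pos: [0.5232, -0.2776, 0.04]
tcp_rot: [-2.128, -2.306, 0.001]
wrist_force: [0.2, 0.8, -0.1]
width: 0.751
grip_force: 0.0
```

```bash
python3 -c "
from h import *
go([524.6,-277,0],94.6)"
```

```text
t 3.2 pos [ 523.2 -277.6   40. ] yaw 94.62 tilt [-0.003  0.002] w 0.751 F [ 0.2  0.8 -0.1] grip 0.0
shift [ 0.4  1.5 40. ] twist 0.02
```

Request:
jog_arm([
  [0.5, 0, 1.5, 15, 0],
  [0.5, 0, 0, 12, 0],
  [0.5, 0, 0, 8, 0],
  [0.5, 0, 0, 4, 0],
  [0.5, 0, 0, 0, 0],
  [0.5, 0, 0, 0, 0],
])

```text
time: 3.7
tool_pos: [0.5266, -0.2777, 0.0026]
tcp_rot: [2.128, 2.311, 0.0]
wrist_force: [0.7, 0.0, 0.5]
width: 0.75
grip_force: 0.0
```

Request:
jog_arm([
  [-0.3, 0, 0, 0, 0],
  [-0.3, 0, 0, 0, 0],
  [-0.3, 0, 0, 0, 0],
  [-0.3, 0, 0, 0, 0],
  [-0.3, 0, 0, 0, 0],
  [-0.3, 0, 0, 0, 0],
], force=60)

```text
time: 4.2
tool_pos: [0.5274, -0.2781, 0.0034]
tcp_rot: [2.126, 2.31, 0.001]
wrist_force: [-0.6, -0.2, 5.8]
width: 0.452
grip_force: 62.2
```

```bash
python3 -c "
from h import *
go([524.6,-277,0],94.6)"
```

```text
t 4.2 pos [ 527.4 -278.1    3.4] yaw 94.75 tilt [ 0.002 -0.001] w 0.452 F [-0.6 -0.2  5.8] grip 62.2
shift [ 1.4 -2.7  3.4] twist 0.15
```

Request:
jog_arm([
  [-0.3, 0, 0, -10, 0],
  [-0.3, 0, 0, -20, 0],
  [-0.3, 0, 0, -10, 5],
  [-0.3, 0, 0, 0, 5],
  [-0.3, 0, 0, 0, 4.6],
  [-0.3, 20, -7, 0, 0],
  [-0.3, 30, -10.5, 0, 0],
  [-0.3, 30, -10.5, 0, 0],
  [-0.3, 30, -10.5, 0, 0],
  [-0.3, 30, -10.5, 0, 0],
])

```text
time: 5.03
tool_pos: [0.501, -0.1299, 0.0422]
tcp_rot: [-2.404, -2.021, 0.001]
wrist_force: [1.2, 0.3, 0.3]
width: 0.453
grip_force: 61.6
```

Request:
jog_arm([
  [-0.3, 30, -10.5, 0, 0],
  [-0.3, 30, -10.5, 0, 0],
  [-0.3, 30, -10.5, 0, 0],
  [-0.3, 30, -10.5, 0, 0],
  [-0.3, 20, -7, 0, 0],
  [-0.3, 0, 0, 0, 0],
  [-0.3, 0, 0, 0, 0],
  [-0.3, 0, 0, 0, 0],
])

```text
time: 5.7
tool_pos: [0.4778, 0.0148, 0.0424]
tcp_rot: [2.403, 2.023, -0.0]
wrist_force: [0.0, -0.2, -0.7]
width: 0.454
grip_force: 61.6
```

```bash
python3 - <<'E'
from h import *
import pickle
go([477.8,21.2,3.4],80.1)
W=cam('wrist');T=cam('top');pickle.dump((W,T),open('st.pkl','wb'))
a=cv2.resize(T['im'][100:260,170:370],None,fx=3,fy=3,interpolation=cv2.INTER_CUBIC)
cv2.imwrite('pics/stage.png',a[:,:,::-1]);save(W,'wst.png')
E
```

```text
t 5.7 pos [477.8  14.8  42.4] yaw 80.19 tilt [-0. -0.] w 0.454 F [ 0.  -0.2 -0.7] grip 61.6
shift [ 6.3 -1.1 39. ] twist 0.09
```

View pics/wst.png

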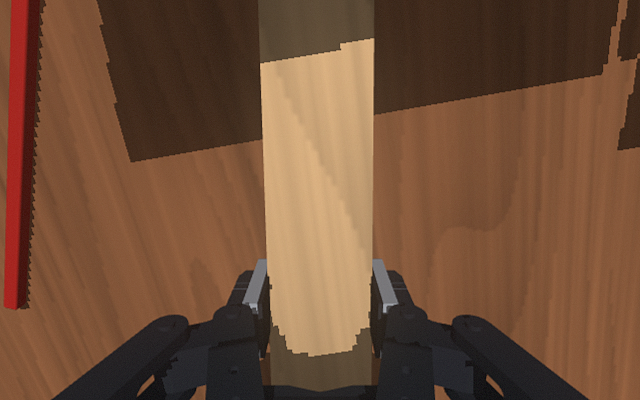

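View pics/stage.png

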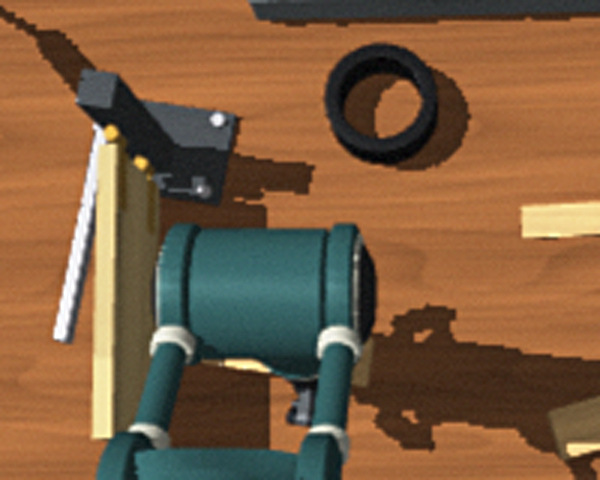

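The wrist view shows the wedge held straight (columns 265–374) and pointing at the flap. The top crop shows the flap still at x≈105 with the arm clear of it. I'll lower the wedge to the desk and drive it.

Request:
jog_arm([
  [-0.3, 0, -1, 15, 0],
  [-0.3, 0, 0, 12, 0],
  [-0.3, 0, 0, 7, 0],
  [-0.3, 0, 0, 3, 0],
  [-0.3, 0, 0, 1, 0],
  [-0.3, 0, 0, 0, 0],
  [-0.3, 0, 0, 0, 0],
])

```text
time: 6.38
tool_pos: [0.4774, 0.015, 0.0048]
tcp_rot: [2.404, 2.022, 0.001]
wrist_force: [-0.2, -0.1, -1.2]
width: 0.453
grip_force: 61.6
```

```bash
python3 -c "
from h import *
j=np.array([508.8,199.5,0]);y=np.array([.172,.985,0])
go(j-70*y+[0,0,3.4],80.1)"
```

```text
t 6.38 pos [477.4  15.    4.8] yaw 80.13 tilt [ 0.001 -0.   ] w 0.453 F [-0.2 -0.1 -1.2] grip 61.6
shift [117.2  -0.8   1.4] twist 0.03
```

Request:
jog_arm([
  [-0.3, 0, -1, 1, 0],
  [-0.3, 0, 0, 0.5, 0],
  [-0.3, 5, 0, 0, 0],
  [-0.3, 10, 0, 0, 0],
  [-0.3, 10, 0, 0, 0],
  [-0.3, 10, 0, 0, 0],
  [-0.3, 10, 0, 0, 0],
  [-0.3, 10, 0, 0, 0],
  [-0.3, 5, 0, 0, 0],
  [-0.3, 0, 0, 0, 0],
])

```text
time: 7.22
tool_pos: [0.4871, 0.0767, 0.0034]
tcp_rot: [2.403, 2.024, 0.003]
wrist_force: [0.3, 1.8, 4.4]
width: 0.454
grip_force: 62.2
```

Request:
jog_arm([
  [-0.3, 5, 0, 0, 0],
  [-0.3, 5, 0, 0, 0],
  [-0.3, 5, 0, 0, 0],
  [-0.3, 5, 0, 0, 0],
  [-0.3, 5, 0, 0, 0],
  [-0.3, 5, 0, 0, 0],
  [-0.3, 5, 0, 0, 0],
  [-0.3, 0, 0, 0, 0],
  [-0.3, 0, 0, 0, 0],
])

```text
time: 7.97
tool_pos: [0.4925, 0.1099, 0.0034]
tcp_rot: [2.402, 2.024, 0.001]
wrist_force: [-2.0, -2.3, 8.3]
width: 0.454
grip_force: 62.5
```

```bash
python3 -c "
from h import *
j=np.array([508.8,199.5,0]);y=np.array([.172,.985,0])
go(j-70*y+[0,0,3.4],80.1)"
```

```text
t 7.97 pos [492.5 109.9   3.4] yaw 80.22 tilt [ 0.001 -0.   ] w 0.454 F [-2.  -2.3  8.3] grip 62.5
shift [21.1  0.7 -0. ] twist 0.12
```

Request:
jog_arm([
  [-0.3, 4, 0, 0, 0],
  [-0.3, 4, 0, 0, 0],
  [-0.3, 4, 0, 0, 0],
  [-0.3, 3, 0, 0, 0],
  [-0.3, 3, 0, 0, 0],
  [-0.3, 0, 0, 0, 0],
])

```text
time: 8.47
tool_pos: [0.4953, 0.1271, 0.0034]
tcp_rot: [2.402, 2.024, -0.001]
wrist_force: [-1.7, -5.4, 8.8]
width: 0.454
grip_force: 62.6
```

Request:
jog_arm([
  [-0.3, 2, 0, 0, 0],
  [-0.3, 2, 0, 0, 0],
  [-0.3, 0, 0, 0, 0],
  [-0.3, 0, 0, 0, 0],
])

```text
time: 8.8
tool_pos: [0.4959, 0.1307, 0.0034]
tcp_rot: [2.402, 2.024, -0.001]
wrist_force: [-1.8, -5.7, 8.0]
width: 0.453
grip_force: 62.6
```

Request:
jog_arm([
  [-0.3, 2, 0, 0, 0],
  [-0.3, 0, 0, 0, 0],
  [-0.3, 0, 0, 0, 0],
])

```text
time: 9.05
tool_pos: [0.4962, 0.132, 0.0034]
tcp_rot: [2.401, 2.024, -0.003]
wrist_force: [-2.2, -8.8, 10.5]
width: 0.457
grip_force: 62.7
```

Binding has begun at about TCP y=0.131. I'll go on in small steps.

Request:
jog_arm([
  [-0.3, 2, 0, 0, 0],
  [-0.3, 0, 0, 0, 0],
  [-0.3, 0, 0, 0, 0],
])

```text
time: 9.3
tool_pos: [0.4964, 0.1334, 0.0034]
tcp_rot: [2.4, 2.024, -0.004]
wrist_force: [-1.6, -10.6, 10.0]
width: 0.455
grip_force: 62.8
```

Request:
jog_arm([
  [-0.3, 2, 0, 0, 0],
  [-0.3, 0, 0, 0, 0],
  [-0.3, 0, 0, 0, 0],
])

```text
time: 9.55
tool_pos: [0.4967, 0.135, 0.0034]
tcp_rot: [2.4, 2.024, -0.005]
wrist_force: [-2.0, -12.9, 10.5]
width: 0.458
grip_force: 62.8
```

Request:
jog_arm([
  [-0.3, 1.5, 0, 0, 0],
  [-0.3, 0, 0, 0, 0],
  [-0.3, 0, 0, 0, 0],
])

```text
time: 9.8
tool_pos: [0.4968, 0.1362, 0.0034]
tcp_rot: [2.4, 2.024, -0.006]
wrist_force: [-3.2, -13.9, 11.2]
width: 0.457
grip_force: 62.9
```

```bash
python3 - <<'E'
from h import *
j=np.array([508.8,199.5,0]);y=np.array([.172,.985,0])
go(j-63*y+[0,0,3.4],80.1)
S=cam('side')
a=cv2.resize(S['im'][160:310,150:350],None,fx=3.8,fy=3.8,interpolation=cv2.INTER_CUBIC);cv2.imwrite('pics/jam.png',a[:,:,::-1])
E
```

```text
t 9.8 pos [496.8 136.2   3.4] yaw 80.28 tilt [-0.001 -0.004] w 0.457 F [ -3.2 -13.9  11.2] grip 62.9
shift [ 1.4  0.9 -0. ] twist 0.18
```

View pics/jam.png

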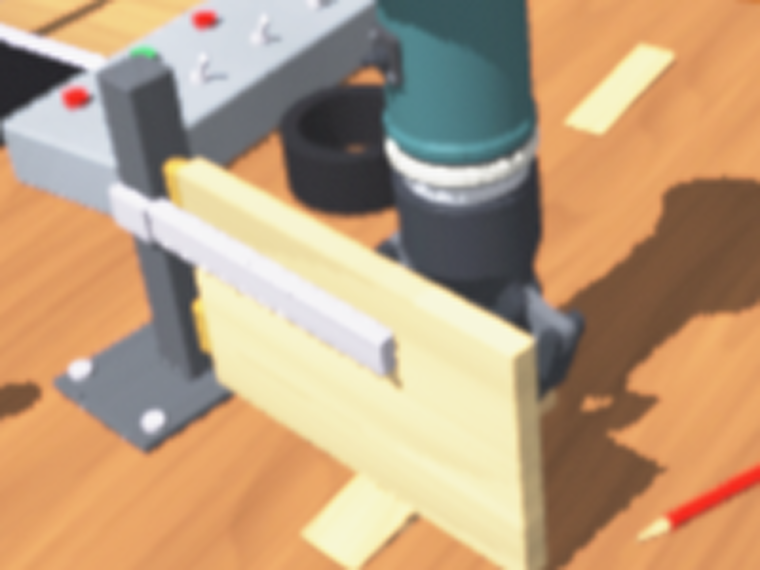

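The picture shows the flap flat against the white stop bar and the wedge's tip out the far side at about (360,520). I'll push a little more and then let go.

Request:
jog_arm([
  [-0.3, 2, 0, 0, 0],
  [-0.3, 0, 0, 0, 0],
  [-0.3, 1.5, 0, 0, 0],
  [-0.3, 0, 0, 0, 0],
  [-0.3, 0, 0, 0, 0],
])

```text
time: 10.27
tool_pos: [0.4973, 0.1391, 0.0034]
tcp_rot: [2.399, 2.024, -0.007]
wrist_force: [-3.5, -16.3, 12.1]
width: 0.453
grip_force: 63.0
```

Request:
jog_arm([
  [0.3, 0, 0, 0, 0],
  [0.3, 0, 0, 0, 0],
  [0.3, 0, 0, 0, 0],
  [0.3, 0, 0, 0, 0],
  [0.3, 0, 0, 0, 0],
])

```text
time: 10.68
tool_pos: [0.4975, 0.1421, 0.0025]
tcp_rot: [-2.403, -2.023, 0.0]
wrist_force: [-0.0, -0.1, -0.6]
width: 0.649
grip_force: 0.0
```

Request:
jog_arm([
  [0.3, -10, 0, 0, 0],
  [0.3, -20, 0, 0, 0],
  [0.3, -30, 0, 0, 0],
  [0.3, -35, 0, 0, 0],
  [0.3, -35, 0, 0, 0],
  [0.3, 0, 0, -30, 0],
  [0.3, 0, 0, -35, 0],
  [0.3, 0, 0, -35, 0],
  [0.3, 0, 0, 0, 0],
  [0.3, 0, 0, 0, 0],
])

```text
time: 11.52
tool_pos: [0.4778, 0.0128, 0.1056]
tcp_rot: [2.401, 2.019, 0.007]
wrist_force: [0.7, 0.4, 1.3]
width: 0.654
grip_force: 0.0
```

```bash
python3 - <<'E'
from h import *
j=np.array([508.8,199.5,0]);y=np.array([.172,.985,0])
go(j-63*y+[0,0,3.4],80.1)
S=cam('side');W=cam('wrist')
a=cv2.resize(S['im'][160:310,150:350],(600,450),interpolation=cv2.INTER_CUBIC);b=cv2.resize(W['im'],None,fx=.31,fy=.31)
a[:b.shape[0],600-b.shape[1]:]=b
cv2.imwrite('pics/end.png',a[:,:,::-1]);save(W,'wend.png')
E
```

```text
t 11.52 pos [477.8  12.8 105.6] yaw 80.12 tilt [ 0.006 -0.   ] w 0.654 F [0.7 0.4 1.3] grip 0.0
shift [126.1  -2.2 102.3] twist 0.02
```

View pics/end.png

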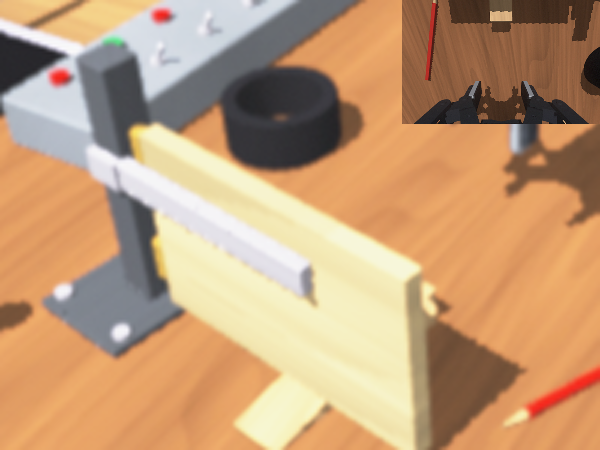

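```bash
python3 - <<'E'
from h import *
W=cam('wrist');P=cloud(W);m=(P[...,2]>.022)&(P[...,2]<.045)&(P[...,0]>.45)&(P[...,0]<.54)&(P[...,1]>.06)&(P[...,1]<.16)
p=P[m]*1000;y=np.array([.172,.985,0]);j=np.array([508.8,199.5,0])
s=(p-j)@y;print(len(p),'thick end along y',np.percentile(s,[1,5,50]),'lateral',np.percentile((p-j)@[.985,-.172,0],[2,98]),'tip est',160+np.percentile(s,2))
E
```

```text
4902 thick end along y [-98.53974194 -97.4355925  -81.52399149] lateral [-19.20209525  19.06461479] tip est 61.57037466021103
```

The thick end is still where it was driven, about 60 mm tip depth, so it didn't spring back. Handing in.

```bash
python3 -c "
from workcell import bot
print(bot.finish_job())"
```

```text
the job is handed in; nothing more can be done
None
```

The thick wooden wedge is jammed under the flap, its thin end about 60 mm past jam_spot and pushed in with about 16 N; the flap is back against its stop bar, the gripper has let go, and the job was handed in at about 11.6 s.

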